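# Fit the sliding battery cover on the lamp control box

## Task

Close the battery compartment of the lamp control box on the copy stand: lay the loose cover flat between the low guide walls of the box, tab first, then slide it under the two rails until its springy tab clicks down behind the ledge of the catch strip. Push gently, because the tab breaks if it is pressed on the catch with more than 15 N. Then let go of the cover, and leave the lens, the lens cap and the spare battery where they are.

Things in the scene. Friction and masses are not known exactly. Their poses are not given: they have to be found in the camera images.
- control_box: Grey lamp control box, 210 (x) x 110 mm, fixed; flat deck 40 mm above the table. Origin: centre of its underside; +x: the way the cover slides shut. Its battery well, open at x -10..46 mm, holds a black battery below deck level. Shut and latched, the cover's origin is near x = 14 mm (6 to 22), y = 0, z = 40 mm here.
- lay_place (a point): Point on the box's deck, axes as the box's, where the cover's origin goes when it is laid down: it lies then behind the rails (front edge 7 mm short of them) between two guide walls 5 mm high and 73 mm apart inside, which taper to the rails' spacing over the last 18 mm before the rails. The rear end is open.
- rail_mouth (a point): Point on the deck midway between the near ends of the two aluminium rails, axes as the box's, 47 mm ahead of the laying place. From here the rails run 52 mm along +x, 67 mm apart inside and 10 mm high; their lips overhang the slot by 6 mm on each side, with 5.5 mm free height between deck and lips.
- ledge_nominal (a point): Average place of the ledge of the steel catch strip, on the deck: a 24 mm ramp rises along +x to a 6 mm high ledge with its drop face here, then a 7 mm pocket down to the deck, then a 13 mm high stop wall. The strip is screwed on in slots: it really sits up to 7 mm to either side along x. That is not measured; find it by feel. Latched, the nose's centre is 2.5 to 4.5 mm past the real face.
- cover: Loose white cover: plate 80 (x) x 64 (y) x 4 mm, 60 to 115 g in all, lying flat on the table, rib up, +x within 0.85 rad of the box's +x. Origin: centre of the plate's underside; +x towards its tab, z up.
- cover_rib (a point): Centre of the cover's grip rib, to hold or push: an upright bar 12 mm thick (x), 40 mm long (y) and 20 mm high standing on the plate. The point is 12 mm behind the cover's origin (-x) and 14 mm above the plate's underside; axes as the cover's.
- tab_nose (a point): Nose of the cover's springy tab: a foot 5 mm thick and 20 mm long (y) with round underside, below the end of a tongue that sticks out 34 mm from the front edge. Point: 72 mm ahead of the cover's origin, 3 mm above its underside. Over the ledge the push rises to 4-8 N, then drops (click); some 3-5 mm on, the stop wall makes it rise steeply. Stop there: above 15 N on the tab it breaks.
- lens_mid (a point): Bystander: black camera lens, 74 mm diameter, 85 mm high, upright; point half-way up. Not to be moved.
- spare_mid (a point): Bystander: spare black battery, 54 x 46 x 18 mm; point at its centre. Not to be moved.
- lens_cap_center (a point): Bystander: black lens cap, 68 mm diameter, 10 mm high; point at its centre. Not to be moved.
Mind the look-alikes: they are no part of the job. There is more than one size of the control_box; the job needs the largest.

How it is judged:
On the way:
1. the cover lies flat on the box between the guide walls, tab towards the catch strip, not yet under the rails' far half (x of cover_rib in the frame of control_box between -0.075 and -0.015 m and y of cover_rib in the frame of control_box between -0.007 and 0.007 m and z of cover_rib in the frame of control_box below 0.058 m and x of tab_nose in the frame of control_box above 0 m and angle between the x axis of cover_rib and the x axis of control_box, either way round below 0.15 rad and angle between cover_rib's own z axis and vertical below 0.1 rad), for 0.1 s.
At the end, for the whole second after the job is handed in: In the control box's frame: the cover flat under the rails (rib centre below z 57.5 mm, tilt below 0.07 rad), the tab's nose past the ledge (centre at x 76 to 98 mm) and down behind it (centre below z 44.3 mm), the cover at rest (x of tab_nose in the frame of control_box between 0.076 and 0.098 m and z of tab_nose in the frame of control_box below 0.0443 m and z of cover_rib in the frame of control_box below 0.0575 m and angle between cover_rib's own z axis and vertical below 0.07 rad and linear speed of cover below 0.01 m/s); the robot touches nothing.
It fails at once if the tab is pressed on the catch strip or the box with more than 15 N (contact force between tab and control_box above 15 N).
It fails at once if the lens is moved by more than 15 mm (distance of lens_mid from where it was at the start of the episode above 0.015 m).
It fails at once if the spare battery is moved by more than 15 mm (distance of spare_mid from where it was at the start of the episode above 0.015 m).
It fails at once if the lens cap is moved by more than 15 mm (distance of lens_cap_center from where it was at the start of the episode above 0.015 m).
It also fails if it takes over 48 s, if anything falls off the work surface, if the arm or the gripper's body presses on something with over 40 N, if the wrist force passes 120 N, or if a joint passes its speed limit or range.

## Robot

A 6-joint arm with a two-finger parallel gripper is mounted at the origin on the work surface. World frame = base frame: x ahead of the robot, y to its left, z up, the work surface at z = 0. Lengths are in m, angles in rad, forces in N, time in s.
With the tool pointing down it reaches from about 0.275 to 0.825 m from the base axis. Payload 4.9 kg.
Tool frame: the origin (TCP) lies on the mounting face of the last link; the fingertips stand 173 mm ahead of it and the grasp point (between the pads) lies 155 mm ahead of it; z points along the fingers, x is the direction in which the jaws open and shut, and the axes are right-handed (so a half turn about z gives the same grasp; the last joint's range is limited). The gripper opens to 85 mm and grips with 20 to 120 N. Pads are 22 mm wide; open, the fingers measure 114 mm over their backs; the gripper's body (76 mm by 85 mm) begins 54 mm behind the grasp point. The pads swing forward as they close: fully open they stand 13 mm farther back than shut.
Start: joints at [1.107, 0.326, -0.193, 1.052, 0, 1.437], TCP at [0.178, 0.52, 0.405] pointing down, gripper open.
Joint ranges: [-2.65, 2.65], [-0.97, 1.79], [-1.3, 1.35], [-1.93, 2.1], [-1.47, 1.37], [-3.14, 3.14]. Speed limits (rad/s): [2.57, 2.57, 3.14, 3.14, 3.14, 3.14].

## Interface

Orientations are given as a rotation vector (axis times angle).
In Python, from cell import * gives the robot as it stands.
- The arm moves only by the shell command python3 -m crank 'ROWS'. ROWS is JSON, a list of rows, each a list of 3 entries, a list of its own where there are three numbers: the shift along the tool's x, y, z in m, then the turn, a rotation vector about the tool's x, y, z in degrees, then the finger opening in m, from 0 to 0.0854. A call has exactly 5 rows; each row shifts and turns the commanded pose from where the row before left it, along the tool's axes as they then stand; what a row does not reach is not made up. A row lasts 1/10 s, in which the tool goes at most 50 mm and 8.59 degrees, less where a joint would pass 70% of its speed; a pose out of reach is approached as far as the arm can. A call with a gripper value outside its range is refused whole. The fingers move at their own pace and stop on an object; the grip force is fixed at half the most. Time passes only in rows, so rows that do not move let the fingers close, or fill a call up. It gives the time, the measured TCP pose, the force and the opening at its end, in the units of the state.
- read_state(): the state, without advancing time (a new reading comes with each control period).
- grab_frame(name): name is "side" or "top"; returns a dict with "pixels" (400x640x3 uint8, red, green, blue), "fovy" (degrees; the focal length in pixels is half the picture's height over the tangent of half this angle, whatever the lens; pixels are square), "cx", "cy" (the principal point, pixels), "k1" (the pictures are not rectified: a ray, as slopes to the right and down, at radius r is drawn at 1 + k1 r^2 times it, then the intrinsics apply), "world_from_camera" (4x4, takes a point from camera to world coordinates). Camera axes: x right, y down, z forward; pixel columns grow to the right and rows downward; lengths in m; the calibration is good to about 2 mm. A picture is of the moment at which its call begins. There is no depth.
- close_job(): hands the job in, once; it reports no verdict.
The state is a dict: "clock": time; "joint_positions": joint angles; "dq": joint speeds; "effort": joint torques, N m; "ee_pos": TCP position; "ee_rot": TCP orientation; "ft_force": force on the tool from outside, world axes, zero at the start; "moment": the same for the moment, N m; "gripper_width": opening from 0.0 (shut) to 1.0 (fully open).
Only numpy, scipy, OpenCV 4.12 (cv2) and the standard library are available. Lean on these libraries where they do the work, as an engineer would, in place of code of your own. Each camera call takes 0.05 s, during which the arm holds its last target.

## Working session

There is one attempt and no reset: what is moved stays moved. The work goes in short steps, Python scripts to look and compute and a shell command to move; the robot and the scene stay as the last step left them, time stands still between calls to the robot, and variables do not carry over. Pictures are saved under pics/ and viewed, and the job is handed in when it is done.

```bash
ls; mkdir -p pics; python3 - <<'E'
from cell import *
import cv2
for n in("side","top"):
    f=grab_frame(n); cv2.imwrite(f"pics/{n}0.png",f["pixels"][:,:,::-1]); print(n,{k:v for k,v in f.items() if k!="pixels"})
print(read_state())
E
```

```text
pics
side {'fovy': 57.7701510920536, 'cx': 318.2940847625382, 'cy': 192.51066499421836, 'k1': -0.08540480692603569, 'world_from_camera': array([[-0.93645871, -0.19483371,  0.29169317,  0.34974064],
       [-0.35025033,  0.47377126, -0.80800093,  0.63860947],
       [ 0.01922998, -0.85882514, -0.51190779,  0.40664866],
       [ 0.        ,  0.        ,  0.        ,  1.        ]])}
top {'fovy': 46.64248791274806, 'cx': 313.6955629359624, 'cy': 195.91337377902158, 'k1': 0.012682523548847156, 'world_from_camera': array([[ 0.02687674, -0.99371287,  0.10868471,  0.45675056],
       [-0.99957718, -0.02550901,  0.01395542,  0.10350674],
       [-0.01109524, -0.10901383, -0.99397831,  1.04466009],
       [ 0.        ,  0.        ,  0.        ,  1.        ]])}
{'clock': 0.1, 'joint_positions': array([ 1.10678590e+00,  3.26872892e-01, -1.93456247e-01,  1.05199439e+00,
        1.63037072e-05,  1.43660364e+00]), 'dq': array([ 0.00028277, -0.00230284,  0.00172738,  0.00052215,  0.0008617 ,
        0.00052584]), 'effort': array([-1.06223619e-03, -4.44239938e+01,  2.63038516e+01,  7.99615576e-03,
       -2.12196187e-04,  1.53789333e-06]), 'ee_pos': array([0.17800347, 0.52014429, 0.40398872]), 'ee_rot': array([ 2.55541158e+00,  1.82621959e+00, -2.13230310e-03]), 'ft_force': array([-0.34446029,  0.64805456,  0.43346848]), 'moment': array([-0.01704328, -0.02382971,  0.0493586 ]), 'gripper_width': 1.0016294847340859}
```

View pics/side0.png

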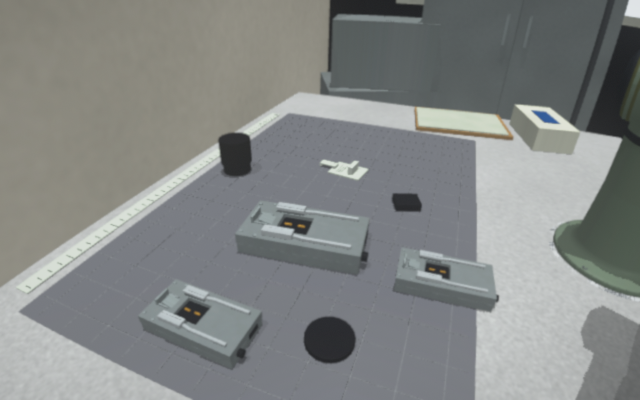

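View pics/top0.png

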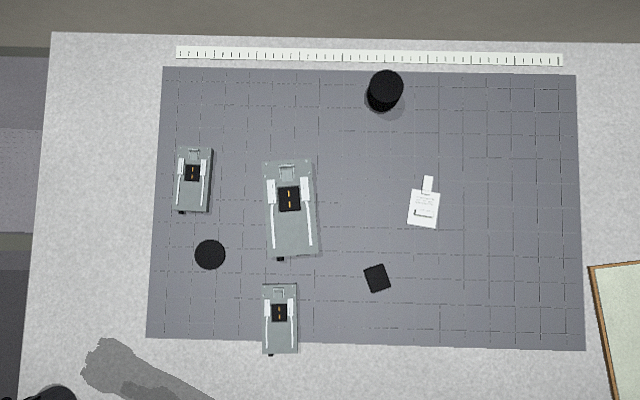

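The top view shows the largest box at about (290,208), catch end up. The loose cover is at (424,208) with its tab up, the lens at (385,92), the battery at (377,278) and the cap at (210,255). I'll zoom in next.

```bash
python3 - <<'E'
import cv2
t=cv2.imread("pics/top0.png");
a=cv2.resize(t[150:265,250:335],None,fx=5,fy=5,interpolation=cv2.INTER_CUBIC)
b=cv2.resize(t[165:240,395:455],None,fx=6,fy=6,interpolation=cv2.INTER_CUBIC)
cv2.imwrite("pics/za.png",a);cv2.imwrite("pics/zb.png",b)
s=cv2.imread("pics/side0.png")
cv2.imwrite("pics/zc.png",cv2.resize(s[190:280,225:380],None,fx=5,fy=5,interpolation=cv2.INTER_CUBIC))
cv2.imwrite("pics/zd.png",cv2.resize(s[150:190,310:380],None,fx=8,fy=8,interpolation=cv2.INTER_CUBIC))
E
```

```text
(no output)
```

View pics/za.png

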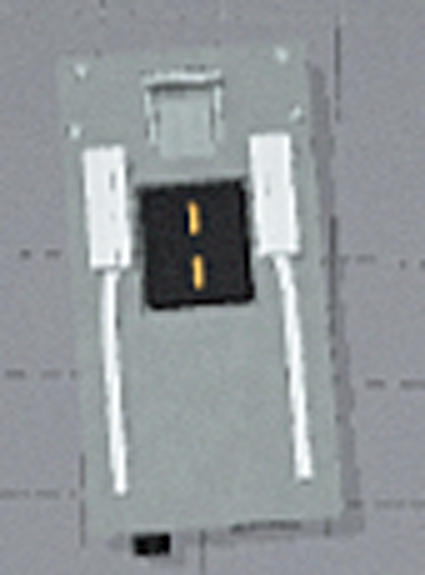

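View pics/zb.png

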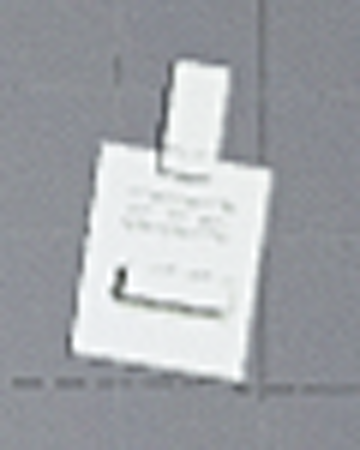

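View pics/zc.png

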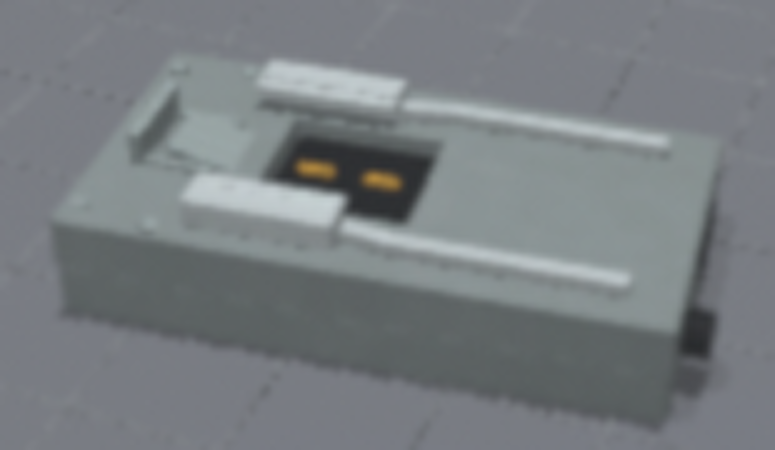

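View pics/zd.png

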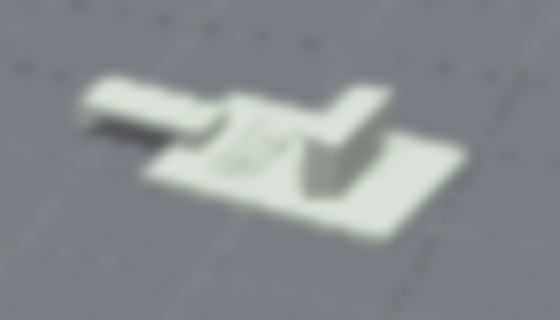

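```bash
cat > h.py <<'E'
import numpy as np,cv2
from scipy.optimize import least_squares
def proj(f,P):
    T=np.linalg.inv(f["world_from_camera"]);c=P@T[:3,:3].T+T[:3,3]
    s=c[:,:2]/c[:,2:];r2=(s**2).sum(1,keepdims=True);s=s*(1+f["k1"]*r2)
    F=200/np.tan(np.radians(f["fovy"]/2));return s*F+[f["cx"],f["cy"]]
def W(p,L):
    c,s=np.cos(p[2]),np.sin(p[2]);L=np.atleast_2d(L)/1000.
    return np.c_[p[0]+c*L[:,0]-s*L[:,1],p[1]+s*L[:,0]+c*L[:,1],L[:,2]]
def un(p,sc,off): return (np.array(p)+.5)/sc-.5+np.array(off)
def fit(obs,p0):
    # obs: list of (frame, local pts, pix)
    fn=lambda p:np.concatenate([(proj(f,W(p,L))-q).ravel() for f,L,q in obs])
    r=least_squares(fn,p0,loss="soft_l1");return r.x,fn(r.x)
E
python3 - <<'E'
from h import *
from cell import *
fs=grab_frame("side");ft=grab_frame("top")
z=40
bt=(ft,np.array([[105,55,z],[105,-55,z],[-105,-55,z],[-105,55,z]]),un([[60,58],[305,45],[345,515],[85,540]],5,(250,150)))
bs=(fs,np.array([[105,-55,z],[105,55,z],[-105,55,z],[-105,-55,z],[105,55,0],[-105,55,0]]),un([[185,55],[52,225],[680,330],[722,140],[65,315],[660,425]],5,(225,190)))
ct=(ft,np.array([[40,32,4],[40,-32,4],[-40,-32,4],[-40,32,4],[74.5,10,8],[74.5,-10,8]]),un([[102,143],[273,168],[243,380],[72,352],[173,60],[230,67]],6,(395,165)))
cs=(fs,np.array([[40,32,2],[-40,32,2],[-40,-32,3]]),un([[145,175],[385,240],[468,155]],8,(310,150)))
for nm,a,b,p0 in(("box",bt,bs,[.45,.15,0]),("cover",ct,cs,[.45,-.1,0])):
    for o in([a],[b],[a,b]):
        p,r=fit(o,p0);print(nm,p.round(4),np.abs(r).round(1))
    for f,n,off,sc in((ft,"t",(250,150) if nm=="box" else (395,165),6),):
        pass
    if nm=="box":B=p
    else:C=p
np.save("B.npy",B);np.save("C.npy",C)
def loop(img,f,p,L,off,sc,col):
    q=proj(f,W(p,np.array(L,float)));q=((q-np.array(off)+.5)*sc-.5).round().astype(int)
    cv2.polylines(img,[q],True,col,1)
for f,n,bo,co in((ft,"t",(250,150,85,115),(395,165,60,75)),(fs,"s",(225,190,155,90),(310,150,70,40))):
    I=f["pixels"][:,:,::-1]
    x,y,w,h=bo;m=cv2.resize(I[y:y+h,x:x+w],None,fx=5,fy=5,interpolation=cv2.INTER_CUBIC)
    for zz in(0,40):loop(m,f,B,[[105,55,zz],[105,-55,zz],[-105,-55,zz],[-105,55,zz]],(x,y),5,(0,0,255))
    loop(m,f,B,[[-10,25,40],[46,25,40],[46,-25,40],[-10,-25,40]],(x,y),5,(0,255,0))
    cv2.imwrite(f"pics/o_b{n}.png",m)
    x,y,w,h=co;m=cv2.resize(I[y:y+h,x:x+w],None,fx=7,fy=7,interpolation=cv2.INTER_CUBIC)
    for zz in(0,4):loop(m,f,C,[[40,32,zz],[40,-32,zz],[-40,-32,zz],[-40,32,zz]],(x,y),7,(0,0,255))
    loop(m,f,C,[[-6,20,24],[-6,-20,24],[-18,-20,24],[-18,20,24]],(x,y),7,(0,255,0))
    cv2.imwrite(f"pics/o_c{n}.png",m)
a=[cv2.imread(f"pics/o_{k}.png") for k in("bt","ct","bs","cs")]
def cat(u,v):
    H=max(u.shape[0],v.shape[0]);return np.hstack([cv2.copyMakeBorder(i,0,H-i.shape[0],0,0,0) for i in(u,v)])
cv2.imwrite("pics/o1.png",cat(a[0],a[1])[:600,:]);cv2.imwrite("pics/o2.png",a[2]);cv2.imwrite("pics/o3.png",a[3])
E
```

```text
box [0.5411 0.17   0.1008] [0.5 0.2 0.4 1.  0.4 1.  0.5 0.2]
box [0.542  0.1709 0.112 ] [2.  0.7 0.4 0.9 0.1 0.5 0.7 0.7 0.6 0.3 2.1 0.7]
box [0.5417 0.1704 0.1056] [0.9 0.  0.  1.4 0.4 0.6 0.6 0.4 1.4 1.  0.1 1.3 0.1 0.6 1.1 0.6 0.3 0.7
 2.  0.8]
cover [ 0.5497 -0.1284 -0.1338] [0.  0.2 0.2 0.1 0.1 0.1 0.1 0.  0.3 0.1 0.3 0.2]
cover [ 0.5503 -0.1273 -0.1535] [0.3 0.  0.  0.2 0.2 0.2]
cover [ 0.55   -0.1282 -0.1387] [0.  0.4 0.2 0.1 0.1 0.1 0.1 0.2 0.4 0.2 0.3 0.1 0.  0.  0.5 0.  0.3 0.5]
```

View pics/o1.png

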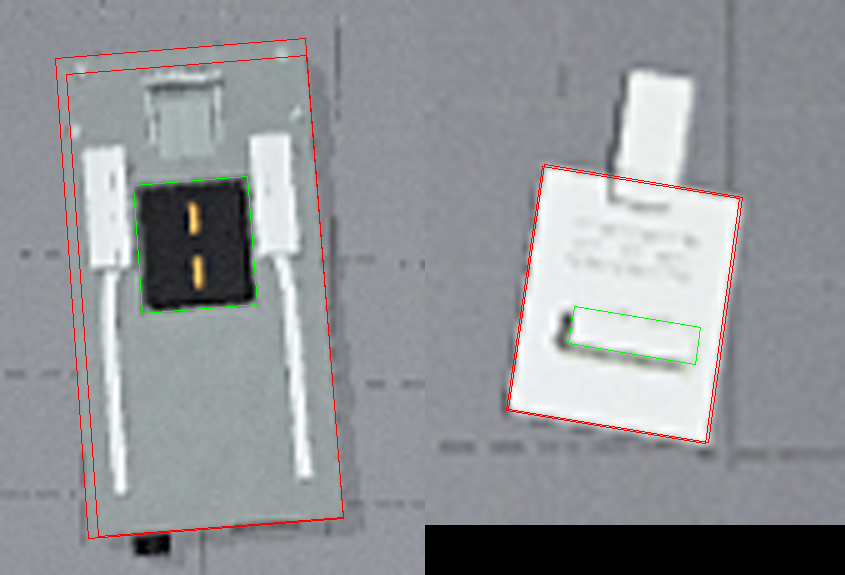

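View pics/o2.png

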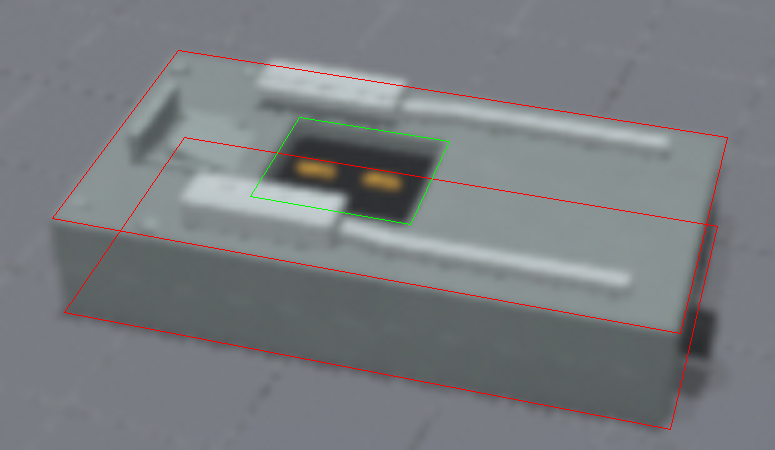

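View pics/o3.png

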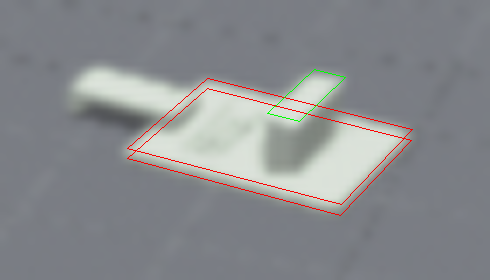

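```bash
cat >> h.py <<'E'
from scipy.spatial.transform import Rotation as R
def unproj(f,px,z):
    F=200/np.tan(np.radians(f["fovy"]/2));d=(np.atleast_2d(px)-[f["cx"],f["cy"]])/F
    s=d.copy()
    for _ in range(10): s=d/(1+f["k1"]*(s**2).sum(1,keepdims=True))
    T=f["world_from_camera"];v=np.c_[s,np.ones(len(s))]@T[:3,:3].T
    return T[:3,3]+v*((z-T[2,3])/v[:,2:])
def plan(pos,yaw,n=5,s=None):
    """rows to go from the measured pose to tool-down pose with jaw direction yaw, n rows"""
    if s is None:
        from cell import read_state; s=read_state()
    r0=R.from_rotvec(s["ee_rot"]);p=np.array(s["ee_pos"])
    cy,sy=np.cos(yaw),np.sin(yaw)
    r1=R.from_matrix(np.array([[cy,sy,0],[sy,-cy,0],[0,0,-1.]]))
    rv=(r0.inv()*r1).as_rotvec(); d=(np.array(pos)-p)/n
    print("n",n,"turn/row",np.degrees(rv/n).round(2),"total",np.degrees(rv).round(2))
    for i in range(n):
        r=r0*R.from_rotvec(rv*i/n); print(r.inv().apply(d).round(4).tolist())
def st():
    from cell import read_state
    s=read_state();x=R.from_rotvec(s["ee_rot"]).as_matrix()
    print("t",round(s["clock"],2),"pos",s["ee_pos"].round(4),"yaw",round(np.arctan2(x[1,0],x[0,0]),4),"z",x[:,2].round(3),"F",s["ft_force"].round(2),"w",round(s["gripper_width"]*85.4,1))
E
python3 - <<'E'
from h import *
from cell import *
B=np.load("B.npy");C=np.load("C.npy")
f=grab_frame("top")
g=cv2.cvtColor(f["pixels"],cv2.COLOR_RGB2GRAY)
sub=cv2.resize(g[182:220,268:310],None,fx=8,fy=8,interpolation=cv2.INTER_CUBIC)
m=(sub<85).astype(np.uint8);m=cv2.morphologyEx(m,cv2.MORPH_CLOSE,np.ones((25,25)))
c=max(cv2.findContours(m,0,1)[0],key=cv2.contourArea);bx=cv2.boxPoints(cv2.minAreaRect(c))
q=un(bx,8,(268,182));P=unproj(f,q,.04);print("well",P.round(4),P.mean(0))
e=P-np.roll(P,1,0);print(np.linalg.norm(e,axis=1),np.arctan2(e[:,1],e[:,0]))
def inbox(P,B):
    d=P[:,:2]-B[:2];c,s=np.cos(B[2]),np.sin(B[2]);return np.c_[d@[c,s],d@[-s,c]]*1e3
print("wellbox",inbox(P,B).round(1))
# rails tops corners and guide walls
rp=un([[84,148],[122,146],[130,268],[92,270],[249,136],[288,134],[299,254],[260,258]],5,(250,150))
print("rails",inbox(unproj(f,rp,.05),B).round(1))
gp=un([[105,272],[120,492],[285,260],[306,478]],5,(250,150))
print("guides",inbox(unproj(f,gp,.045),B).round(1))
cp=un([[150,75],[222,75]],5,(250,150));print("stop",inbox(unproj(f,cp,.053),B).round(1))
c,s=np.cos(C[2]),np.sin(C[2]);rib=[C[0]-.012*c,C[1]-.012*s];print("rib",rib,C[2])
plan([rib[0],rib[1],.30],C[2],18)
E
```

```text
well [[0.5839 0.1996 0.04  ]
 [0.5893 0.1511 0.04  ]
 [0.5348 0.1449 0.04  ]
 [0.5294 0.193  0.04  ]] [0.5593647  0.17215161 0.04      ]
[0.05487529 0.04873363 0.05487229 0.0484445 ] [ 0.11967749 -1.45993212 -3.02718404  1.68168571]
wellbox [[ 45.   24.5]
 [ 45.3 -24.2]
 [ -9.6 -24.7]
 [ -9.8  23.8]]
rails [[ 62.6  44.2]
 [ 62.1  27.7]
 [  8.9  27.9]
 [  9.3  44.3]
 [ 62.1 -27.6]
 [ 61.6 -44.5]
 [  9.1 -45.2]
 [  8.7 -28.3]]
guides [[  8.5  39.3]
 [-86.5  39.3]
 [  7.5 -38.9]
 [-86.8 -40.6]]
stop [[ 91.7  13.1]
 [ 89.2 -18. ]]
rib [np.float64(0.5381221616673314), np.float64(-0.126497707377001)] -0.13866152170031967
n 18 turn/row [0.   0.   4.39] total [3.000e-02 4.000e-02 7.905e+01]
[-0.0275, 0.0306, 0.0058]
[-0.0251, 0.0326, 0.0058]
[-0.0225, 0.0344, 0.0058]
[-0.0198, 0.036, 0.0058]
[-0.017, 0.0374, 0.0058]
[-0.0141, 0.0386, 0.0058]
[-0.0111, 0.0396, 0.0058]
[-0.008, 0.0403, 0.0058]
[-0.0049, 0.0408, 0.0058]
[-0.0018, 0.0411, 0.0058]
[0.0014, 0.0411, 0.0058]
[0.0045, 0.0409, 0.0058]
[0.0076, 0.0404, 0.0058]
[0.0107, 0.0397, 0.0058]
[0.0137, 0.0388, 0.0058]
[0.0166, 0.0376, 0.0058]
[0.0195, 0.0362, 0.0058]
[0.0222, 0.0346, 0.0058]
```

```bash
python3 -m crank '[[[-0.0275,0.0306,0.005],[0,0,4.4],0.085],[[-0.025,0.0326,0.005],[0,0,4.4],0.085],[[-0.0225,0.0344,0.005],[0,0,4.4],0.085],[[-0.02,0.036,0.005],[0,0,4.4],0.085],[[-0.017,0.0374,0.005],[0,0,4.4],0.085]]'
python3 -m crank '[[[-0.0141,0.0386,0.005],[0,0,4.4],0.085],[[-0.0111,0.0396,0.005],[0,0,4.4],0.085],[[-0.008,0.0403,0.005],[0,0,4.4],0.085],[[-0.0049,0.0408,0.005],[0,0,4.4],0.085],[[-0.0018,0.0411,0.005],[0,0,4.4],0.085]]'
python3 -c "
from h import *
st();plan([.5381,-.1265,.26],-.1387,10)"
```

```text
clock: 0.75
ee_pos: [0.2784, 0.3393, 0.3795]
ee_rot: [2.859, 1.302, 0.0]
ft_force: [1.0, -0.2, -0.1]
gripper_width: 0.996
clock: 1.25
ee_pos: [0.3783, 0.1594, 0.3547]
ee_rot: [-3.055, -0.731, -0.001]
ft_force: [1.3, 0.7, -0.4]
gripper_width: 0.996
t 1.25 pos [0.3783 0.1594 0.3547] yaw 0.4699 z [ 0.001  0.    -1.   ] F [ 1.29  0.65 -0.37] w 85.0
n 10 turn/row [-0.   -0.    3.49] total [-1.000e-02 -4.000e-02  3.487e+01]
[0.0013, 0.0327, 0.0095]
[0.0033, 0.0326, 0.0095]
[0.0053, 0.0323, 0.0095]
[0.0072, 0.0319, 0.0095]
[0.0091, 0.0315, 0.0095]
[0.011, 0.0308, 0.0095]
[0.0129, 0.0301, 0.0095]
[0.0147, 0.0293, 0.0095]
[0.0165, 0.0283, 0.0095]
[0.0182, 0.0273, 0.0095]
```

```bash
python3 -m crank '[[[0.0013,0.0327,0.0095],[0,0,3.5],0.06],[[0.0033,0.0326,0.0095],[0,0,3.5],0.06],[[0.0053,0.0323,0.0095],[0,0,3.5],0.05],[[0.0072,0.0319,0.0095],[0,0,3.5],0.04],[[0.0091,0.0315,0.0095],[0,0,3.5],0.04]]'
python3 -m crank '[[[0.011,0.0308,0.0095],[0,0,3.5],0.04],[[0.0129,0.0301,0.0095],[0,0,3.5],0.04],[[0.0147,0.0293,0.0095],[0,0,3.5],0.04],[[0.0165,0.0283,0.0095],[0,0,3.5],0.04],[[0.0182,0.0273,0.0095],[0,0,3.5],0.04]]'
python3 -m crank '[[[0,0,0],[0,0,0],0.04],[[0,0,0],[0,0,0],0.04],[[0,0,0],[0,0,0],0.04],[[0,0,0],[0,0,0],0.04],[[0,0,0],[0,0,0],0.04]]'
python3 - <<'E'
from h import *
from cell import *
st();plan([.5381,-.1265,.181],-.1387,5)
for n in("side","top"):
    f=grab_frame(n); cv2.imwrite(f"pics/{n}1.png",f["pixels"][:,:,::-1])
s=cv2.imread("pics/side1.png");cv2.imwrite("pics/s1z.png",cv2.resize(s[60:220,270:430],None,fx=3.7,fy=3.7))
E
```

```text
clock: 1.75
ee_pos: [0.4586, 0.017, 0.3069]
ee_rot: [-3.131, -0.259, -0.0]
ft_force: [0.3, -0.2, 0.4]
gripper_width: 0.47
clock: 2.25
ee_pos: [0.5387, -0.1258, 0.2592]
ee_rot: [-3.134, 0.221, 0.0]
ft_force: [0.3, 0.1, -0.0]
gripper_width: 0.464
clock: 2.75
ee_pos: [0.538, -0.1237, 0.2601]
ee_rot: [3.134, -0.214, 0.001]
ft_force: [1.0, -0.1, -0.5]
gripper_width: 0.471
t 2.75 pos [ 0.538  -0.1237  0.2601] yaw -0.1365 z [ 0. -0. -1.] F [ 0.99 -0.06 -0.49] w 40.3
n 5 turn/row [ 0.   -0.    0.03] total [ 0.   -0.02  0.13]
[0.0001, 0.0005, 0.0158]
[0.0001, 0.0006, 0.0158]
[0.0001, 0.0006, 0.0158]
[0.0001, 0.0006, 0.0158]
[0.0001, 0.0006, 0.0158]
```

View pics/s1z.png

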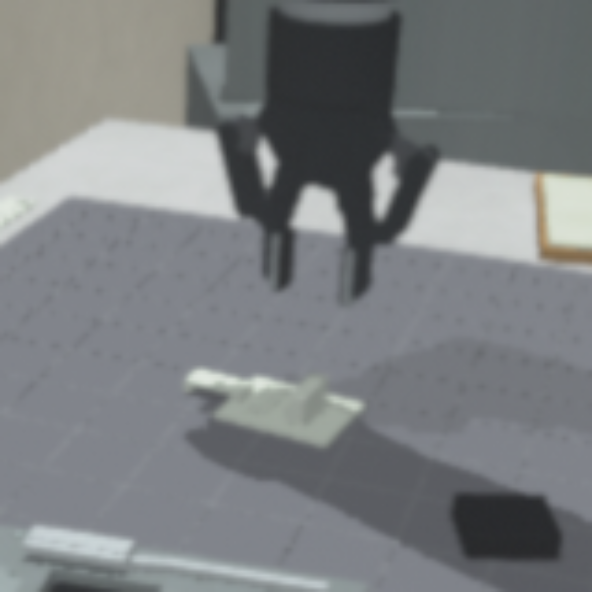

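View pics/top1.png

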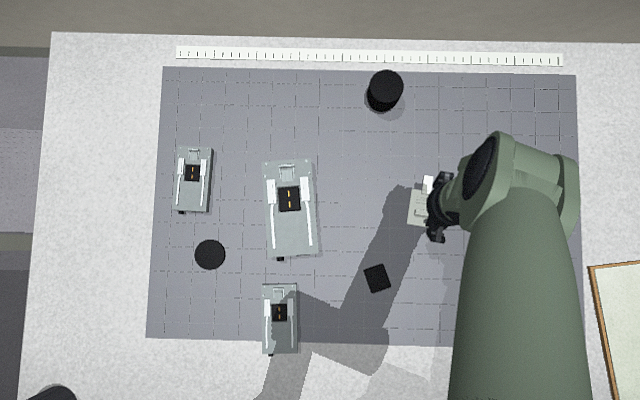

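The fingers, at about (320,265) in the zoomed side view, line up above the rib. I'll descend and grip.

```bash
python3 -m crank '[[[0,0.0005,0.017],[0,0,0],0.04],[[0,0.0005,0.017],[0,0,0],0.04],[[0,0.0005,0.017],[0,0,0],0.04],[[0,0,0.017],[0,0,0],0.04],[[0,0,0.010],[0,0,0],0.04]]'
python3 -m crank '[[[0,0,0],[0,0,0],0.04],[[0,0,0],[0,0,0],0.03],[[0,0,0],[0,0,0],0.02],[[0,0,0],[0,0,0],0.0],[[0,0,0],[0,0,0],0.0]]'
python3 -m crank '[[[0,0,0],[0,0,0],0],[[0,0,0],[0,0,0],0],[[0,0,0],[0,0,0],0],[[0,0,0],[0,0,0],0.0],[[0,0,0],[0,0,0],0.0]]'
python3 - <<'E'
from h import *
from cell import *
st()
f=grab_frame("side");st();s=f["pixels"][:,:,::-1];cv2.imwrite("pics/s2z.png",cv2.resize(s[100:200,300:400],None,fx=5,fy=5))
E
```

```text
clock: 3.35
ee_pos: [0.5375, -0.1256, 0.1807]
ee_rot: [-3.134, 0.216, 0.002]
ft_force: [0.1, -0.2, -0.5]
gripper_width: 0.476
clock: 3.85
ee_pos: [0.5385, -0.1262, 0.1828]
ee_rot: [3.134, -0.216, 0.003]
ft_force: [-0.3, -0.4, 5.8]
gripper_width: 0.118
clock: 4.35
ee_pos: [0.5385, -0.1262, 0.1828]
ee_rot: [3.134, -0.216, 0.003]
ft_force: [-0.7, 0.3, 6.0]
gripper_width: 0.114
t 4.35 pos [ 0.5385 -0.1262  0.1828] yaw -0.1378 z [ 0.002 -0.001 -1.   ] F [-0.66  0.34  5.96] w 9.7
t 4.4 pos [ 0.5385 -0.1262  0.1828] yaw -0.1378 z [ 0.002 -0.001 -1.   ] F [-1.27 -0.24  6.27] w 10.2
```

View pics/s2z.png

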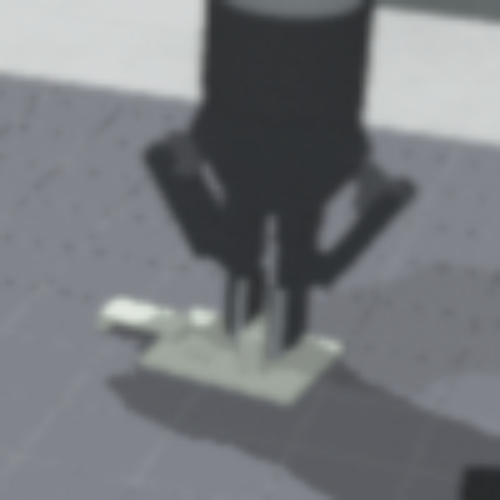

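```bash
python3 -m crank '[[[0,0,-0.01],[0,0,0],0],[[0,0,-0.02],[0,0,0],0],[[0,0,-0.03],[0,0,0],0],[[0,0,-0.03],[0,0,0],0.0],[[0,0,-0.03],[0,0,0],0.0]]'
python3 -c "
from h import *
st();plan([.4926,.1650,.285],.107,10)"
```

```text
clock: 4.9
ee_pos: [0.5377, -0.1259, 0.3033]
ee_rot: [-3.134, 0.216, 0.0]
ft_force: [0.7, -0.8, -0.8]
gripper_width: 0.122
t 4.9 pos [ 0.5377 -0.1259  0.3033] yaw -0.1378 z [-0.  0. -1.] F [ 0.74 -0.78 -0.77] w 10.4
n 10 turn/row [-0.   0.  -1.4] total [-0.000e+00  1.000e-02 -1.403e+01]
[-0.0085, -0.0282, 0.0018]
[-0.0078, -0.0284, 0.0018]
[-0.0071, -0.0286, 0.0018]
[-0.0064, -0.0287, 0.0018]
[-0.0057, -0.0289, 0.0018]
[-0.005, -0.029, 0.0018]
[-0.0042, -0.0291, 0.0018]
[-0.0035, -0.0292, 0.0018]
[-0.0028, -0.0293, 0.0018]
[-0.0021, -0.0294, 0.0018]
```

```bash
python3 -m crank '[[[-0.0085,-0.0282,0],[0,0,-1.4],0],[[-0.0078,-0.0284,0],[0,0,-1.4],0],[[-0.0071,-0.0286,0],[0,0,-1.4],0],[[-0.0064,-0.0287,0],[0,0,-1.4],0],[[-0.0057,-0.0289,0],[0,0,-1.4],0]]'
python3 -m crank '[[[-0.005,-0.029,0.002],[0,0,-1.4],0],[[-0.0042,-0.0291,0.003],[0,0,-1.4],0],[[-0.0035,-0.0292,0.005],[0,0,-1.4],0],[[-0.0028,-0.0293,0.005],[0,0,-1.4],0],[[-0.002,-0.0294,0.005],[0,0,-1.4],0]]'
python3 -m crank '[[[0,0,0.005],[0,0,0],0],[[0,0,0.005],[0,0,0],0],[[0,0,0.005],[0,0,0],0],[[0,0,0],[0,0,0],0.0],[[0,0,0],[0,0,0],0.0]]'
python3 - <<'E'
from h import *
from cell import *
st();plan([.4926,.1650,.235],.107,5)
f=grab_frame("side");s=f["pixels"][:,:,::-1];cv2.imwrite("pics/s3z.png",cv2.resize(s[100:290,210:400],None,fx=3.1,fy=3.1,interpolation=cv2.INTER_CUBIC))
f=grab_frame("top");s=f["pixels"][:,:,::-1];cv2.imwrite("pics/t3z.png",cv2.resize(s[140:290,230:380],None,fx=4,fy=4,interpolation=cv2.INTER_CUBIC))
E
```

```text
clock: 5.4
ee_pos: [0.5148, 0.0205, 0.3023]
ee_rot: [3.141, -0.023, 0.0]
ft_force: [0.0, 0.4, -1.5]
gripper_width: 0.119
clock: 5.9
ee_pos: [0.4925, 0.166, 0.2821]
ee_rot: [3.137, 0.169, 0.001]
ft_force: [0.6, 0.9, -0.1]
gripper_width: 0.122
clock: 6.4
ee_pos: [0.4931, 0.164, 0.2666]
ee_rot: [3.137, 0.165, -0.0]
ft_force: [-0.0, -0.5, -1.1]
gripper_width: 0.12
t 6.4 pos [0.4931 0.164  0.2666] yaw 0.105 z [-0. -0. -1.] F [-0.05 -0.46 -1.1 ] w 10.3
n 5 turn/row [ 0.    0.   -0.02] total [ 0.01  0.02 -0.12]
[-0.0001, -0.0002, 0.0063]
[-0.0001, -0.0002, 0.0063]
[-0.0001, -0.0002, 0.0063]
[-0.0001, -0.0002, 0.0063]
[-0.0001, -0.0002, 0.0063]
```

View pics/s3z.png

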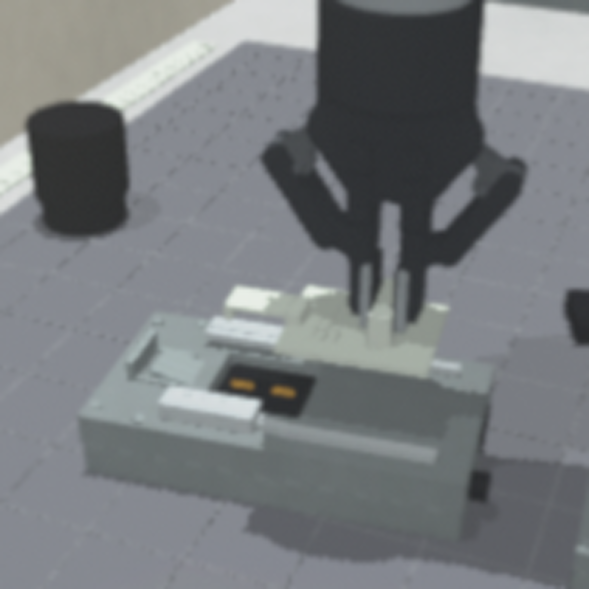

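View pics/t3z.png

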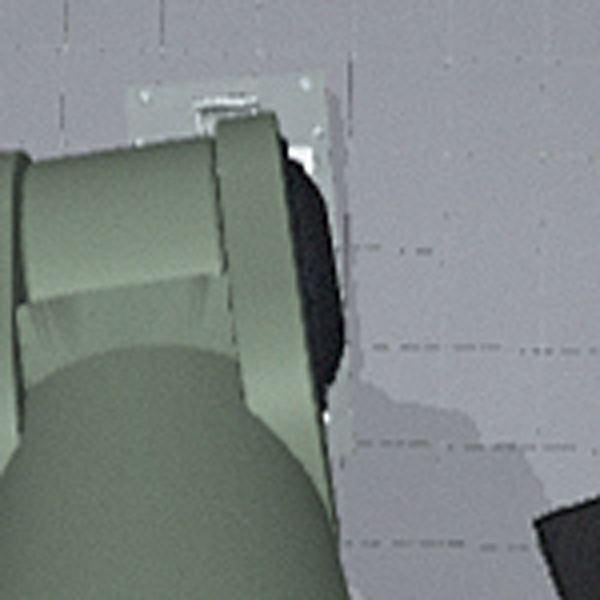

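```bash
cat >> h.py <<'E'
def overlay(f,out,zund,P,x,y,w,h,sc):
    m=cv2.resize(f["pixels"][y:y+h,x:x+w,::-1],None,fx=sc,fy=sc,interpolation=cv2.INTER_CUBIC)
    for L,c in(([[40,32,4],[40,-32,4],[-40,-32,4],[-40,32,4]],(0,0,255)),([[40,32,0],[40,-32,0],[-40,-32,0],[-40,32,0]],(0,0,255)),([[-6,20,24],[-6,-20,24],[-18,-20,24],[-18,20,24]],(0,255,0)),([[40,10,8],[74.5,10,8],[74.5,-10,8],[40,-10,8]],(255,0,0))):
        L=np.array(L,float);L[:,2]+=zund*1000
        q=((proj(f,W(P,L))-[x,y]+.5)*sc-.5).round().astype(int);cv2.polylines(m,[q],True,c,1)
    cv2.imwrite(out,m)
E
python3 - <<'E'
from h import *
from cell import *
s=read_state();p=s["ee_pos"];a=.105
overlay(grab_frame("side"),"pics/ov3.png",p[2]-.1828,[p[0]+.012*np.cos(a),p[1]+.012*np.sin(a),a],260,170,120,80,6)
st()
E
```

```text
t 6.55 pos [0.4932 0.1644 0.2669] yaw 0.1056 z [ 0.  0. -1.] F [-0.09  0.83 -1.03] w 10.5
```

View pics/ov3.png

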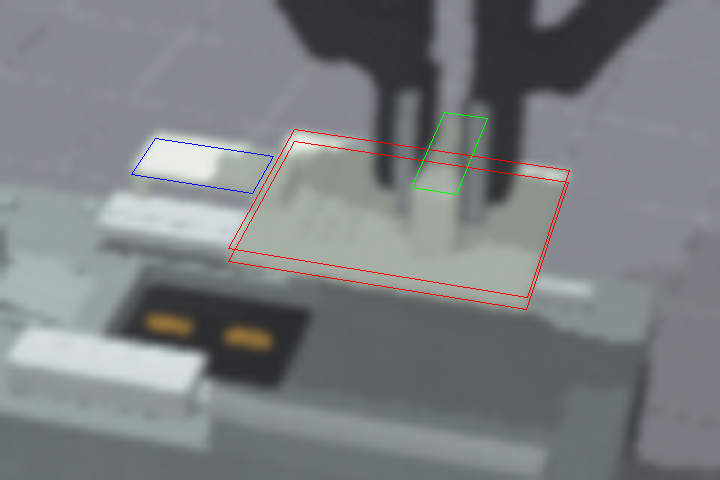

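The side overlay shows the held cover level and within about 1 px of prediction. I'll lower it.

```bash
python3 -m crank '[[[0,-0.0005,0.01],[0,0,0],0],[[0,0,0.01],[0,0,0],0],[[0,0,0.01],[0,0,0],0],[[0,0,0.006],[0,0,0],0],[[0,0,0.004],[0,0,0],0]]'
python3 -m crank '[[[0,0,0.001],[0,0,0],0],[[0,0,0.001],[0,0,0],0],[[0,0,0.001],[0,0,0],0],[[0,0,0],[0,0,0],0.0],[[0,0,0],[0,0,0],0.0]]'
python3 - <<'E'
from h import *
from cell import *
s=read_state();p=s["ee_pos"];a=.106
overlay(grab_frame("side"),"pics/ov4.png",p[2]-.1828,[p[0]+.012*np.cos(a),p[1]+.012*np.sin(a),a],260,180,120,80,6)
st()
E
```

```text
clock: 7.05
ee_pos: [0.4925, 0.1653, 0.2255]
ee_rot: [3.137, 0.167, -0.003]
ft_force: [-0.4, 0.5, -0.0]
gripper_width: 0.12
clock: 7.55
ee_pos: [0.493, 0.1654, 0.2239]
ee_rot: [-3.137, -0.167, -0.001]
ft_force: [0.3, 0.5, -1.9]
gripper_width: 0.12
t 7.6 pos [0.493  0.1654 0.2239] yaw 0.1065 z [ 0.  0. -1.] F [-0.21 -0.28 -0.87] w 10.2
```

View pics/ov4.png

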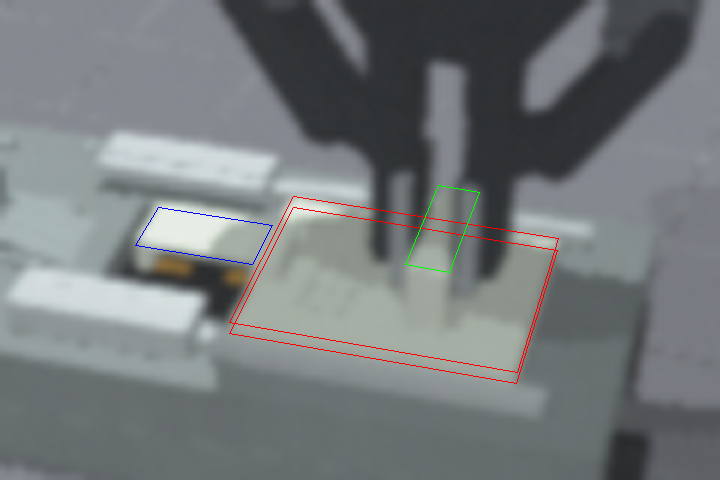

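```bash
python3 -m crank '[[[0,0,0.0005],[0,0,0],0],[[0,0,0.0005],[0,0,0],0],[[0,0,0.0005],[0,0,0],0],[[0,0,0],[0,0,0],0.0],[[0,0,0],[0,0,0],0.0]]'
python3 -c "
from h import *
st()"
```

```text
clock: 8.1
ee_pos: [0.4929, 0.1654, 0.2228]
ee_rot: [3.137, 0.167, 0.001]
ft_force: [-1.8, -1.0, 5.9]
gripper_width: 0.116
t 8.1 pos [0.4929 0.1654 0.2228] yaw 0.1066 z [ 0.  0. -1.] F [-1.78 -1.03  5.89] w 9.9
```

```bash
python3 -m crank '[[[0,0,0],[0,0,0],0.016],[[0,0,0],[0,0,0],0.016],[[0,0,0],[0,0,0],0.016],[[0,0,0],[0,0,0],0.016],[[0,0,0],[0,0,0],0.016]]'
python3 - <<'E'
from h import *
from cell import *
s=read_state();p=s["ee_pos"];a=.106
overlay(grab_frame("side"),"pics/ov5.png",.04,[p[0]+.012*np.cos(a),p[1]+.012*np.sin(a),a],260,180,120,80,6)
st()
E
```

```text
clock: 8.6
ee_pos: [0.4929, 0.1653, 0.2221]
ee_rot: [3.137, 0.167, -0.0]
ft_force: [-1.2, -1.0, -0.5]
gripper_width: 0.19
t 8.65 pos [0.4929 0.1653 0.2221] yaw 0.1065 z [-0. -0. -1.] F [ 0.2  -0.34  0.01] w 15.8
```

View pics/ov5.png

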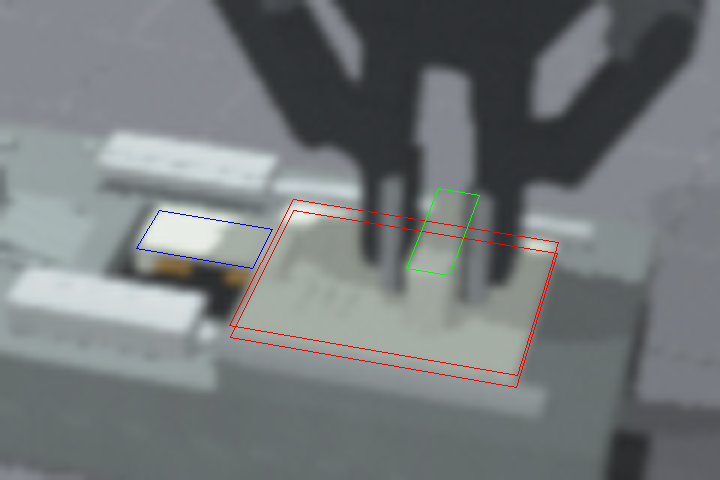

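```bash
python3 -m crank '[[[0.002,0,-0.0005],[0,0,0],0.016],[[0.002,0,0],[0,0,0],0.016],[[0.002,0,0],[0,0,0],0.016],[[0.002,0,0],[0,0,0],0.016],[[0.002,0,0],[0,0,0],0.016]]'
python3 - <<'E'
from h import *
from cell import *
s=read_state();p=s["ee_pos"];a=.106
overlay(grab_frame("side"),"pics/ov6.png",.04,[p[0]+.012*np.cos(a),p[1]+.012*np.sin(a),a],260,180,120,80,6)
st()
E
```

```text
clock: 9.15
ee_pos: [0.5029, 0.1665, 0.2227]
ee_rot: [-3.137, -0.167, 0.0]
ft_force: [-0.5, 0.3, -0.1]
gripper_width: 0.191
t 9.2 pos [0.5033 0.1665 0.2227] yaw 0.1065 z [ 0.  0. -1.] F [ 0.56  0.03 -0.45] w 16.1
```

View pics/ov6.png

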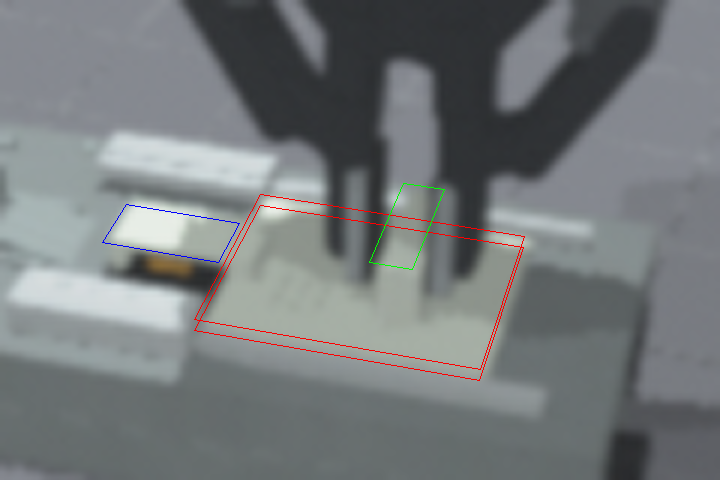

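The cover slides freely, lagging the tool by the 2 mm of play. I'll keep going.

```bash
python3 -m crank '[[[0.002,0,0],[0,0,0],0.016],[[0.002,0,0],[0,0,0],0.016],[[0.002,0,0],[0,0,0],0.016],[[0.002,0,0],[0,0,0],0.016],[[0.001,0,0],[0,0,0],0.016]]'
python3 -m crank '[[[0.001,0,0],[0,0,0],0.016],[[0.001,0,0],[0,0,0],0.016],[[0.001,0,0],[0,0,0],0.016],[[0.001,0,0],[0,0,0],0.016],[[0.001,0,0],[0,0,0],0.016]]'
python3 - <<'E'
from h import *
from cell import *
s=read_state();p=s["ee_pos"];a=.106
overlay(grab_frame("side"),"pics/ov7.png",.04,[p[0]+.010*np.cos(a),p[1]+.010*np.sin(a),a],240,180,130,80,6)
st()
E
```

```text
clock: 9.7
ee_pos: [0.512, 0.1674, 0.2227]
ee_rot: [-3.137, -0.167, -0.0]
ft_force: [0.2, -0.4, 0.5]
gripper_width: 0.187
clock: 10.2
ee_pos: [0.5168, 0.1679, 0.2227]
ee_rot: [3.137, 0.167, -0.0]
ft_force: [-0.6, -0.4, 0.4]
gripper_width: 0.186
t 10.25 pos [0.517  0.168  0.2227] yaw 0.1066 z [ 0.  0. -1.] F [-0.29 -0.73 -0.41] w 16.2
```

View pics/ov7.png

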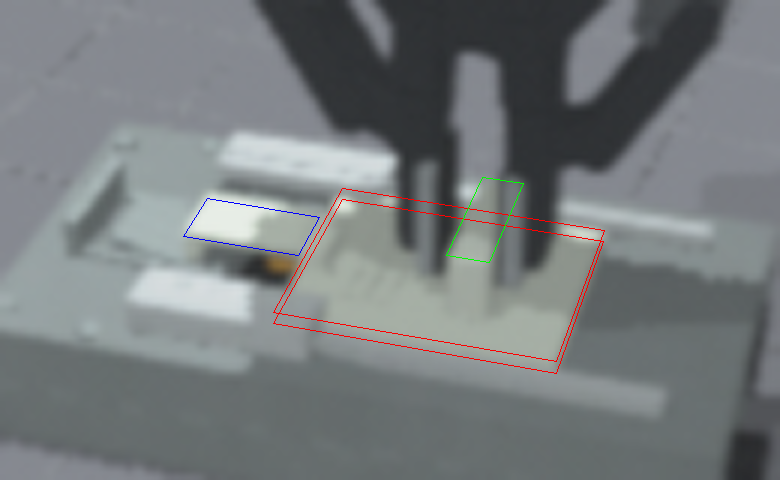

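```bash
for i in 1; do :; done; python3 -m crank '[[[0.001,0,0],[0,0,0],0.016],[[0.001,0,0],[0,0,0],0.016],[[0.001,0,0],[0,0,0],0.016],[[0.001,0,0],[0,0,0],0.016],[[0.001,0,0],[0,0,0],0.016]]'
python3 -m crank '[[[0.001,0,0],[0,0,0],0.016],[[0.001,0,0],[0,0,0],0.016],[[0.001,0,0],[0,0,0],0.016],[[0.001,0,0],[0,0,0],0.016],[[0.001,0,0],[0,0,0],0.016]]'
python3 -c "
from h import *
st()"
```

```text
clock: 10.75
ee_pos: [0.5217, 0.1684, 0.2227]
ee_rot: [3.137, 0.167, -0.0]
ft_force: [-2.0, 0.4, 0.7]
gripper_width: 0.189
clock: 11.25
ee_pos: [0.5268, 0.169, 0.2227]
ee_rot: [-3.137, -0.167, 0.0]
ft_force: [-0.9, -0.2, 0.9]
gripper_width: 0.191
t 11.25 pos [0.5268 0.169  0.2227] yaw 0.1066 z [-0. -0. -1.] F [-0.95 -0.21  0.92] w 16.3
```

```bash
python3 -m crank '[[[0.001,0,0],[0,0,0],0.016],[[0.001,0,0],[0,0,0],0.016],[[0.001,0,0],[0,0,0],0.016],[[0.001,0,0],[0,0,0],0.016],[[0.001,0,0],[0,0,0],0.016]]'
python3 -m crank '[[[0.0005,0,0],[0,0,0],0.016],[[0.0005,0,0],[0,0,0],0.016],[[0.0005,0,0],[0,0,0],0.016],[[0.0005,0,0],[0,0,0],0.016],[[0.0005,0,0],[0,0,0],0.016]]'
python3 -m crank '[[[0.0005,0,0],[0,0,0],0.016],[[0.0005,0,0],[0,0,0],0.016],[[0.0005,0,0],[0,0,0],0.016],[[0.0005,0,0],[0,0,0],0.016],[[0.0005,0,0],[0,0,0],0.016]]'
python3 -c "
from h import *
from cell import *
s=read_state();p=s['ee_pos'];a=.106
overlay(grab_frame('side'),'pics/ov8.png',.04,[p[0]+.009*np.cos(a),p[1]+.009*np.sin(a),a],220,180,130,80,6)
st()"
```

```text
clock: 11.75
ee_pos: [0.5315, 0.1695, 0.2226]
ee_rot: [-3.137, -0.167, 0.001]
ft_force: [-3.0, -0.5, 2.3]
gripper_width: 0.19
clock: 12.25
ee_pos: [0.534, 0.1697, 0.2226]
ee_rot: [3.137, 0.167, -0.001]
ft_force: [-4.0, -1.3, 2.8]
gripper_width: 0.186
clock: 12.75
ee_pos: [0.5365, 0.17, 0.2226]
ee_rot: [3.137, 0.167, -0.001]
ft_force: [-4.2, -1.2, 3.0]
gripper_width: 0.188
t 12.8 pos [0.5366 0.17   0.2226] yaw 0.1065 z [-0. -0. -1.] F [-4.73 -0.86  2.26] w 16.2
```

View pics/ov8.png

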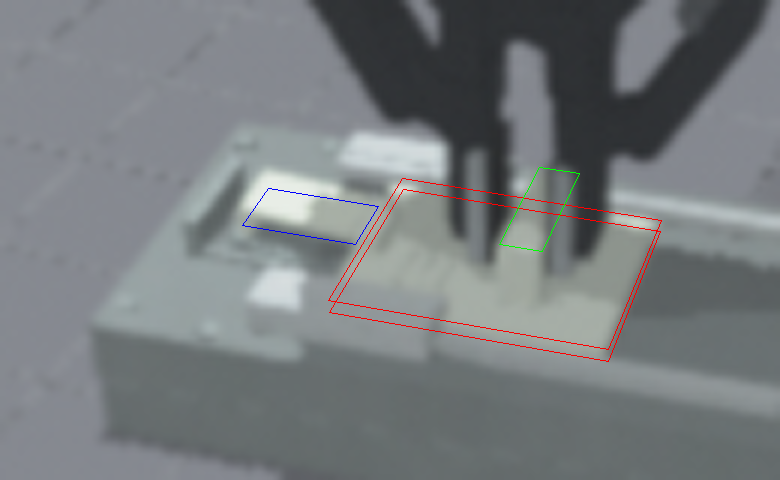

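The tongue has lifted onto the ramp and the push is about 4 N. I'll go on in small steps.

```bash
python3 -m crank '[[[0.0005,0,0],[0,0,0],0.016],[[0.0005,0,0],[0,0,0],0.016],[[0.0005,0,0],[0,0,0],0.016],[[0.0004,0,0],[0,0,0],0.016],[[0.0004,0,0],[0,0,0],0.016]]'
```

```text
clock: 13.3
ee_pos: [0.5388, 0.1703, 0.2226]
ee_rot: [3.137, 0.167, -0.001]
ft_force: [-5.4, -1.1, 2.8]
gripper_width: 0.188
```

```bash
python3 -m crank '[[[0.0004,0,0],[0,0,0],0.016],[[0.0004,0,0],[0,0,0],0.016],[[0.0004,0,0],[0,0,0],0.016],[[0.0004,0,0],[0,0,0],0.016],[[0.0004,0,0],[0,0,0],0.016]]'
```

```text
clock: 13.8
ee_pos: [0.5416, 0.1705, 0.2227]
ee_rot: [-3.137, -0.167, -0.003]
ft_force: [-0.7, -0.5, -1.0]
gripper_width: 0.186
```

```bash
python3 -c "
from h import *
from cell import *
s=read_state();p=s['ee_pos'];a=.106
overlay(grab_frame('side'),'pics/ov9.png',.04,[p[0]+.009*np.cos(a),p[1]+.009*np.sin(a),a],220,180,130,80,6)
st()"
```

```text
t 13.85 pos [0.5417 0.1705 0.2227] yaw 0.1064 z [ 0.002  0.    -1.   ] F [-0.85 -0.76 -0.3 ] w 15.9
```

View pics/ov9.png

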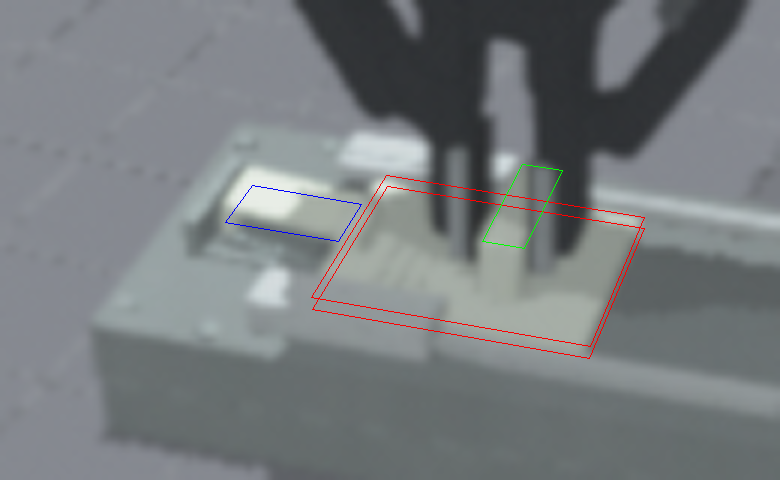

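```bash
python3 -m crank '[[[0.0004,0,0],[0,0,0],0.016],[[0.0004,0,0],[0,0,0],0.016],[[0.0004,0,0],[0,0,0],0.016],[[0,0,0],[0,0,0],0.016],[[0,0,0],[0,0,0],0.016]]'
```

```text
clock: 14.35
ee_pos: [0.5425, 0.1706, 0.2229]
ee_rot: [-3.137, -0.167, -0.001]
ft_force: [-0.2, 0.3, 0.5]
gripper_width: 0.188
```

```bash
python3 -c "
from h import *
from cell import *
s=read_state();p=s['ee_pos'];a=.106
overlay(grab_frame('side'),'pics/ov10.png',.04,[p[0]+.009*np.cos(a),p[1]+.009*np.sin(a),a],220,180,130,80,6)
st()"
```

```text
t 14.4 pos [0.5424 0.1707 0.2229] yaw 0.1065 z [ 0.001  0.    -1.   ] F [ 1.2  -0.9   0.15] w 16.1
```

View pics/ov10.png

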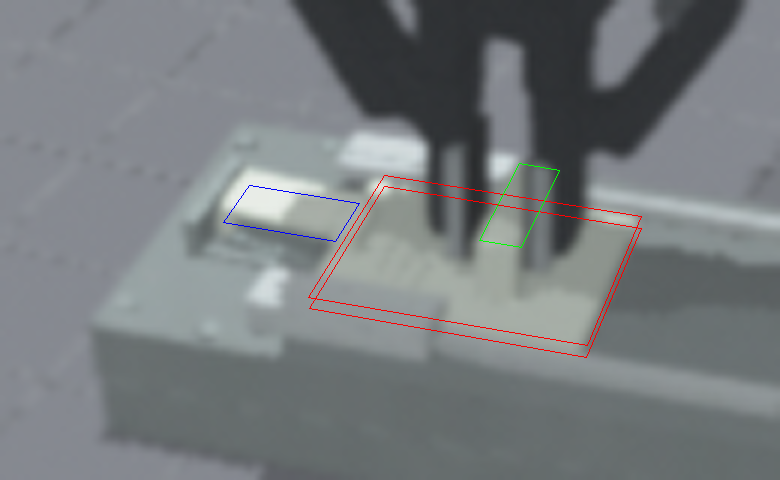

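```bash
python3 -c "
from h import *
from cell import *
f=grab_frame('side');s=f['pixels'][:,:,::-1];cv2.imwrite('pics/r10.png',cv2.resize(s[195:245,240:320],None,fx=10,fy=10,interpolation=cv2.INTER_CUBIC))
f=grab_frame('top');s=f['pixels'][:,:,::-1];cv2.imwrite('pics/r10t.png',cv2.resize(s[150:230,255:335],None,fx=7,fy=7,interpolation=cv2.INTER_CUBIC))
"
```

```text
(no output)
```

View pics/r10.png

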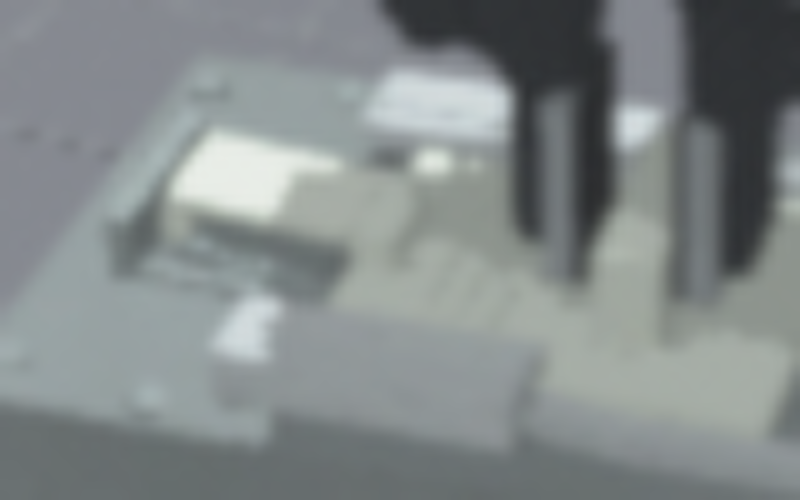

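View pics/r10t.png

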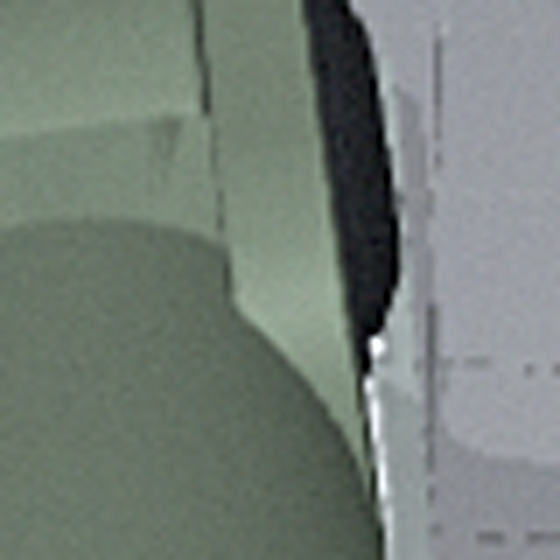

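The rib has moved slightly off the rear pad, and the push dropped from 5.4 N to about 0. The tongue still looks raised, so I'll push on gently.

```bash
python3 -m crank '[[[0.0004,0,0],[0,0,0],0.016],[[0.0004,0,0],[0,0,0],0.016],[[0.0004,0,0],[0,0,0],0.016],[[0,0,0],[0,0,0],0.016],[[0,0,0],[0,0,0],0.016]]'
```

```text
clock: 15.0
ee_pos: [0.5433, 0.1708, 0.2227]
ee_rot: [-3.137, -0.167, 0.0]
ft_force: [-0.0, 0.4, -0.7]
gripper_width: 0.187
```

```bash
python3 -m crank '[[[0.0004,0,0],[0,0,0],0.016],[[0.0004,0,0],[0,0,0],0.016],[[0.0002,0,0],[0,0,0],0.016],[[0,0,0],[0,0,0],0.016],[[0,0,0],[0,0,0],0.016]]'; python3 -c "
from h import *
st()"
```

```text
clock: 15.5
ee_pos: [0.5442, 0.1708, 0.2226]
ee_rot: [3.137, 0.167, -0.0]
ft_force: [-0.4, -0.2, 0.6]
gripper_width: 0.185
t 15.5 pos [0.5442 0.1708 0.2226] yaw 0.1065 z [-0. -0. -1.] F [-0.39 -0.21  0.6 ] w 15.8
```

```bash
python3 -m crank '[[[0.0004,0,0],[0,0,0],0.016],[[0.0004,0,0],[0,0,0],0.016],[[0.0002,0,0],[0,0,0],0.016],[[0,0,0],[0,0,0],0.016],[[0,0,0],[0,0,0],0.016]]'; python3 -c "
from h import *
from cell import *
s=read_state();p=s['ee_pos'];a=.1065
overlay(grab_frame('side'),'pics/ov11.png',.04,[p[0]+.0095*np.cos(a),p[1]+.0095*np.sin(a),a],225,180,100,70,8)
st()"
```

```text
clock: 16.0
ee_pos: [0.5454, 0.171, 0.2227]
ee_rot: [-3.137, -0.167, -0.0]
ft_force: [0.2, -0.1, -0.6]
gripper_width: 0.19
t 16.05 pos [0.5454 0.171  0.2227] yaw 0.1065 z [ 0.  0. -1.] F [-0.15 -0.7   0.48] w 16.5
```

View pics/ov11.png

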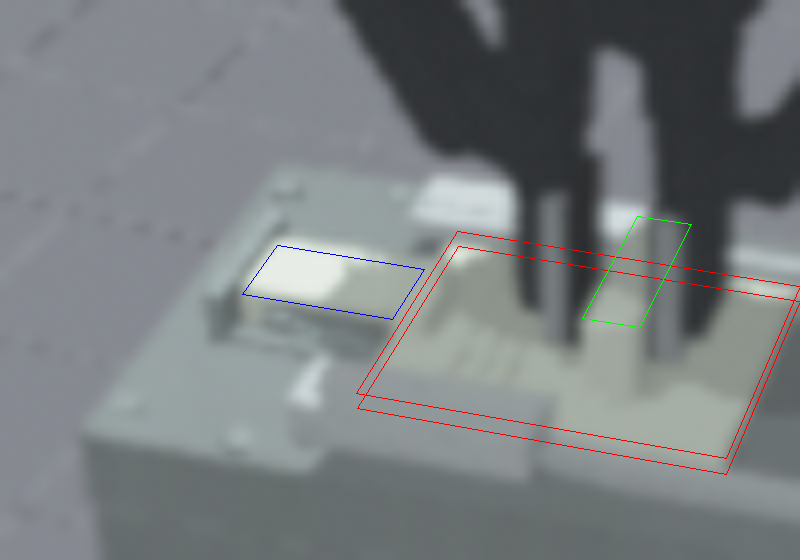

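The tongue is now back at its free height, with its top edge on the overlay near (280,245), so the tab has dropped. I'll feel for the stop wall.

```bash
python3 -m crank '[[[0.0003,0,0],[0,0,0],0.016],[[0.0003,0,0],[0,0,0],0.016],[[0.0003,0,0],[0,0,0],0.016],[[0,0,0],[0,0,0],0.016],[[0,0,0],[0,0,0],0.016]]'
```

```text
clock: 16.55
ee_pos: [0.5459, 0.171, 0.2226]
ee_rot: [3.137, 0.167, -0.001]
ft_force: [-2.4, -0.1, 0.8]
gripper_width: 0.186
```

```bash
python3 -m crank '[[[0.0003,0,0],[0,0,0],0.016],[[0.0003,0,0],[0,0,0],0.016],[[0.0002,0,0],[0,0,0],0.016],[[0,0,0],[0,0,0],0.016],[[0,0,0],[0,0,0],0.016]]'
```

```text
clock: 17.05
ee_pos: [0.5462, 0.1711, 0.2225]
ee_rot: [3.137, 0.167, -0.003]
ft_force: [-5.7, 0.0, 3.7]
gripper_width: 0.189
```

Contact is firm at about 6 N and the arm has stalled, so this is the stop wall. I'll back off, open and lift.

```bash
python3 -m crank '[[[-0.001,0,0],[0,0,0],0.016],[[-0.001,0,0],[0,0,0],0.016],[[-0.001,0,0],[0,0,0],0.02],[[0,0,0],[0,0,0],0.03],[[0,0,0],[0,0,0],0.03]]'
python3 -m crank '[[[0,0,-0.005],[0,0,0],0.03],[[0,0,-0.015],[0,0,0],0.03],[[0,0,-0.03],[0,0,0],0.03],[[0,0,-0.03],[0,0,0],0.03],[[0,0,-0.03],[0,0,0],0.03]]'
python3 -m crank '[[[-0.03,0,-0.02],[0,0,0],0.03],[[-0.03,0.03,0],[0,0,0],0.03],[[-0.03,0.04,0],[0,0,0],0.03],[[-0.03,0.04,0],[0,0,0],0.03],[[-0.02,0.045,0],[0,0,0],0.03]]'
python3 -m crank '[[[0,0.045,0],[0,0,0],0.03],[[0,0.045,0],[0,0,0],0.03],[[0,0.045,0],[0,0,0],0.03],[[0,0,0],[0,0,0],0.03],[[0,0,0],[0,0,0],0.03]]'
python3 - <<'E'
from h import *
from cell import *
st();a=.1065
B=np.array([.5418,.1703,a]);rib=1.2
o=W(B,[rib+12,0,40])[0]
overlay(grab_frame("side"),"pics/ov12.png",.04,[o[0],o[1],a],225,180,100,70,8)
overlay(grab_frame("top"),"pics/ov12t.png",.04,[o[0],o[1],a],250,145,90,120,5)
f=grab_frame("top");cv2.imwrite("pics/t12.png",f["pixels"][:,:,::-1])
E
```

```text
clock: 17.55
ee_pos: [0.5444, 0.1708, 0.2228]
ee_rot: [-3.137, -0.167, -0.002]
ft_force: [0.1, -0.5, 0.4]
gripper_width: 0.354
clock: 18.05
ee_pos: [0.544, 0.1708, 0.3342]
ee_rot: [-3.137, -0.167, -0.0]
ft_force: [0.7, 0.8, -0.4]
gripper_width: 0.346
clock: 18.55
ee_pos: [0.4193, 0.0011, 0.3531]
ee_rot: [3.137, 0.17, 0.0]
ft_force: [1.4, -1.1, 0.7]
gripper_width: 0.353
clock: 19.05
ee_pos: [0.4355, -0.1333, 0.3529]
ee_rot: [-3.137, -0.163, -0.0]
ft_force: [0.2, -0.0, -0.5]
gripper_width: 0.358
t 19.05 pos [ 0.4355 -0.1333  0.3529] yaw 0.104 z [ 0.  0. -1.] F [ 0.18 -0.04 -0.48] w 30.5
```

View pics/ov12.png

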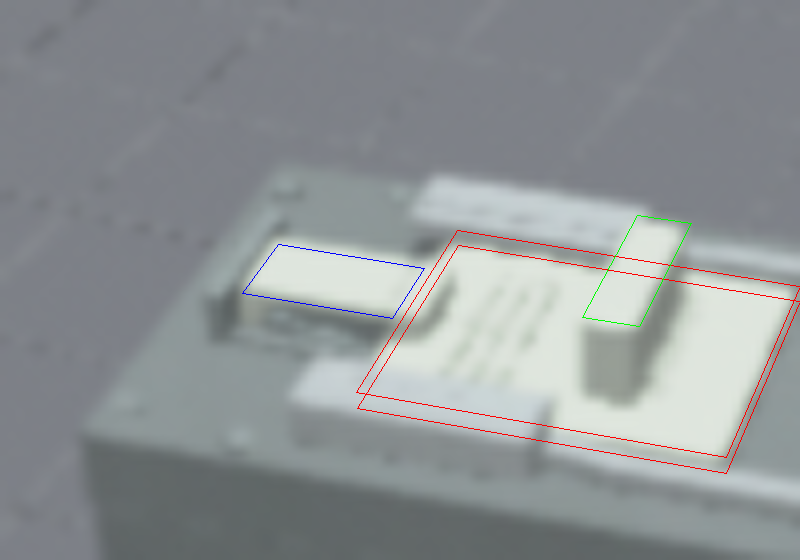

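View pics/ov12t.png

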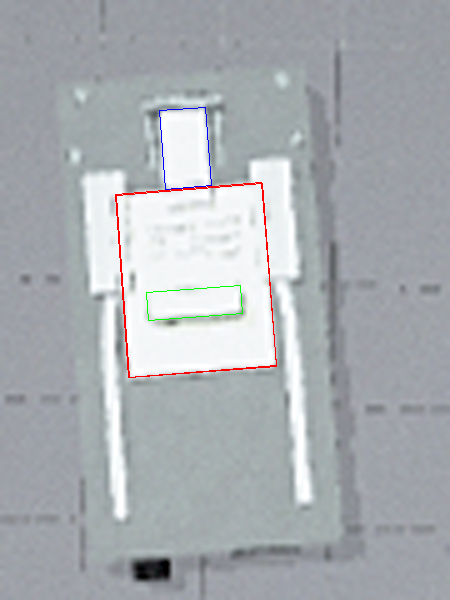

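View pics/t12.png

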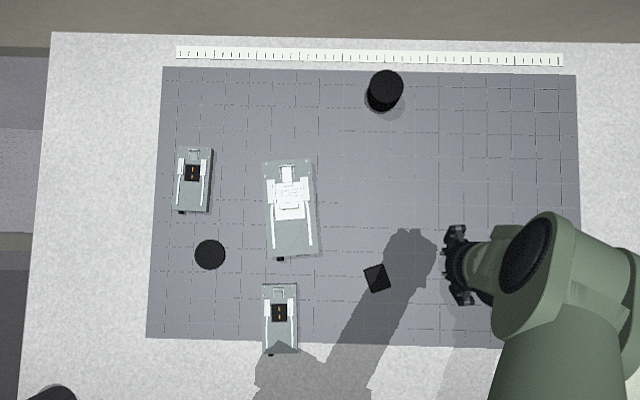

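```bash
python3 -c "
from cell import *
close_job()
print(read_state()['clock'])"
```

```text
the job is handed in; nothing more can be done
the job is handed in; nothing more can be done
```

The cover is shut on the largest control box and, as far as I can tell, latched. I handed the job in at about 19 s; no verdict is reported.

**What I did:** I gripped the cover by its rib, laid it flat between the guide walls, then slid it under the rails with the fingers loose around the rib. Afterwards I backed off, opened the fingers and moved the arm clear.

**Forces:** The push rose to about 5.5 N on the ramp and dropped to about 0 (the click). It then rose to about 6 N at the stop wall, about 4–5 mm of tool travel after the drop. The highest horizontal reading was about 6 N, against the 15 N limit. Readings came once per call, so a shorter peak between them could have been missed.

**Last images:**
- **Position:** The cover origin is near x = 13 mm on the box and the nose near x = 85 mm. The plate is flat under the rails.
- **Tab:** The tongue is back at its free height, with its tip in the pocket.
- **Bystanders:** The lens, cap and spare battery look unmoved in the top view; I compared them by eye only.

**Checks that disagreed or were not done:**
- **Click:** Just after the force dropped, one overlay still made the tongue look raised. The next overlay, about 3 mm of travel further on, showed it down, and so did the final ones.
- **Fingertips:** They touched the cover plate with about 6 N while gripping, so they reach a little lower than the stated 173 mm.
- **Latch:** I did not test it with a pull.

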